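# Wedge open a split embedding mould evenly

## Task

Open the two-part metal mould with the wedge from the tool rack: work the wedge down into the pry notches at the two ends of the seam in turn, at no moment letting one end get more than about 4 mm ahead of the other, until the wedge has been driven in up to its collar at both ends and the mould stands evenly open. Leave the wedge standing in the notch you drove last, and let go of it; move the mould only with the wedge, never with the gripper, and leave the other things on the bench where they are.

Things in the scene. Friction and masses are not known exactly. Their poses are not given: they have to be found in the camera images.
- mould: Split aluminium mould fixed to the bench: base plate 112 x 176 x 8 mm and two halves, each 156 mm long and 46 mm thick; flat top face 60 mm above the bench. Origin: centre of the base plate's underside. The seam is the upright plane x = 0, running along the mould's y; the half at +x is fixed, the half at -x moves. Axes: mould +y end is called left.
- moving_half: The moving half. Origin on the seam below the left notch; axes parallel to the mould's while evenly open. A press fit on two dowel pins, one per end, each held by about 7 N friction and staying where it is left: pushing at one end opens only that end and skews the half. It may skew at most 0.045 rad (one end 5 mm ahead). Keep the gripper off it.
- pin_left (a joint): How far (m) the seam is open at the left notch (mould +y end): 0 closed and at the start, 0.012 at most; stays where it is left. A wedge driven in up to its collar opens that end by about 0.006.
- pin_right (a joint): How far (m) the seam is open at the right notch (mould -y end); otherwise as pin_left.
- notch_left (a point): Middle of the left notch's mouth, on the seam, level with the top face; at mould x = 0, y = +56 mm. Notch 24 mm long (y). Mouth 16 mm wide at the top, narrowing within 6 mm depth to an upright slot 4 mm wide (closed), 52 mm deep from the top face. As that end opens, the slot's middle moves half the opening towards mould -x (the point does not).
- notch_right (a point): The same for the right notch, at mould x = 0, y = -56 mm.
- fixed_knob (a point): Centre of the top of one of four black clamp knobs (already loose, not to be turned), 26 mm diameter, on both halves beside both notches: mould x = +-34, y = +-56 mm, top 46 mm above the top face. 42 mm is free between a pair: beside the wedge's handle, fingers closing along the seam (y) fit down there; fingers closing across it (x) must stay above the knobs.
- wedge_handle (a point): Centre of the wedge's square-edged grey handle, 28 (x) x 24 (y) x 45 mm (z up); x across the blade's thickness, y along its width. Below it a steel collar 32 x 30 x 4 mm, top 22.5 mm below this point. Wedge 150 g. It starts upright in the rack, hung by its collar, handle top 105 mm above the bench; there fingers fit only closing along the rack's x.
- wedge_tip (a point): Tip of the wedge's blade, 76.5 mm below wedge_handle and 50 mm below the collar. Blade 18 mm wide: 2.8 mm thick for 14 mm, then a symmetric taper to 12 mm at the collar. In a closed notch it bites with the collar 25 mm above the mould's top face and stands there by itself; each further 4 mm of depth opens the end 1 mm. Pressing takes 10 to 20 N.
- rack: White tool rack 60 x 150 x 56 mm, fixed to the bench; origin: centre of its underside. The wedge hangs in its middle, blade width along the rack's y, in a pocket 18 x 24 mm, 53 mm deep. A fixed round black tool handle, 25 mm diameter, top 105 mm above the bench, stands 33 mm to each side of it along y, leaving gaps of 8 mm.
- timer: White timer 60 x 68 x 18 mm lying loose on the bench; origin: centre of underside. Leave it alone.
- petri: Clear petri dish, 69 mm across, 17 mm high, loose; origin: centre of underside. Leave it alone.
- stopper: Brown rubber stopper 29 mm across, 28 mm high, loose; origin: centre of underside. Leave it alone.

How it is judged:
On the way, in this order (a step that is already met when the one before it is completed fails the run):
1. one end of the seam is started open (1.5 mm) (value of joint any of pin_left, pin_right above 0.0015 m), for 0.1 s.
2. both ends are started open (1.5 mm) (value of joint each of pin_left, pin_right above 0.0015 m), for 0.1 s.
At the end, for the whole second after the job is handed in: Both seam ends open at least 5 mm, halves parallel within 0.022 rad; the wedge let go and standing in a notch: tilted under 0.25 rad, handle centre within 18 mm of the notch seen from above and under 98 mm above the bench (collar within 12 mm of the mould's top); gripper touches nothing (value of joint each of pin_left, pin_right above 0.005 m and angle between the y axis of moving_half and the y axis of mould, either way round below 0.022 rad and (horizontal distance between wedge_handle and notch_left below 0.018 m or horizontal distance between wedge_handle and notch_right below 0.018 m) and angle between wedge_handle's own z axis and vertical below 0.25 rad and z of wedge_handle in the frame of mould below 0.098 m and contact force between the fingers and anything else below 0.5 N).
It fails at once if one end of the mould more than 5 mm ahead of the other (0.045 rad of skew) (angle between the y axis of moving_half and the y axis of mould, either way round above 0.045 rad).
It fails at once if the moving half pushed or pulled with the gripper (over 4 N) (contact force between the fingers and moving_half above 4 N).
It fails at once if the timer shoved by more than 25 mm (distance of timer from where it was at the start of the episode above 0.025 m).
It fails at once if the petri dish shoved by more than 25 mm (distance of petri from where it was at the start of the episode above 0.025 m).
It fails at once if the stopper shoved by more than 25 mm (distance of stopper from where it was at the start of the episode above 0.025 m).
It also fails if it takes over 72 s, if anything falls off the work surface, if the arm or the gripper's body presses on something with over 40 N, if the wrist force passes 120 N, or if a joint passes its speed limit or range.

## Robot

A 7-joint arm with a two-finger parallel gripper is mounted at the origin on a cart in front of the work surface, level with it; the furniture and walls round the work are solid. World frame = base frame: x ahead of the robot, y to its left, z up, the work surface at z = 0. Lengths are in m, angles in rad, forces in N, time in s.
With the tool pointing down it reaches from about 0.425 to 0.95 m from the base axis. Payload 4.7 kg.
Tool frame: the origin (TCP) lies between the finger pads; the fingertips stand 25 mm ahead of it and the grasp point (between the pads) lies 6 mm ahead of it; z points along the fingers, y is the line along which they close (so a half turn about z gives the same grasp; the last joint's range is limited). The gripper opens to 85 mm and grips with 20 to 120 N. Pads are 22 mm wide; open, the fingers measure 114 mm over their backs; the gripper's body (76 mm by 85 mm) begins 54 mm behind the grasp point. The pads swing forward as they close: fully open they stand 13 mm farther back than shut.
Start: joints at [-1.378, 0.469, -0.049, 1.532, 0.024, 1.141, -0.082], TCP at [0.148, 0.658, 0.256] pointing down, gripper open.
Joint ranges: [-2.59, 2.59], [-0.33, 1.99], [-1.39, 1.29], [0.1, 2.45], [-1.04, 4.18], [0.21, 1.99], [-2.66, 2.66]. Speed limits (rad/s): [2.57, 2.57, 3.14, 3.14, 3.14, 3.14, 3.14].

## Interface

Orientations are given as a 3x3 rotation matrix whose columns are the frame's x, y, z axes.
In Python, from rig import * gives the robot as it stands. Calls block until the motion is done:
- movep(position, orientation): joint-space move of the TCP to a pose.
- move_l(position, attitude=None, feed=0.15, until_force=None): straight line of the TCP; attitude=None keeps the orientation; feed is the mean speed in m/s. With until_force (N) it stops when the force on the tool has changed by that much, and returns True; else False.
- move_joints(angles): joint-space move.
- command_gripper(opening, newtons=None): finger opening in m; newtons is the grip in N (None keeps the last); returns when the fingers have stopped.
- sleep(seconds).
- inverse_kinematics(position, orientation): joint angles nearest the present ones, or None.
- sense(): the state.
- camera(name): name is "scene" or "top"; returns (picture, depth): 480x640x3 uint8, red, green, blue; 480x640 float32, m along the optical axis (not along the pixel's ray), 0 where there is no reading.
- camera_params(name): a dict with "K" (3x3 intrinsics, pixels), "dist" ([k1, k2, p1, p2, k3] as OpenCV has them; the pictures are not rectified), "position" and "rotation" of the camera in the world. Camera axes: x right, y down, z forward; pixel columns grow to the right and rows downward; lengths in m; the calibration is good to about 2 mm. A picture is of the moment at which its call begins. camera_params takes no time and is no camera call.
A pose or a line that the arm cannot do raises Unreachable and nothing moves.
- finish_job(): hands the job in; it is judged then, once.
The state is a dict: "time_s": time; "joint_pos": joint angles; "qd": joint speeds; "joint_efforts": joint torques, N m; "position": TCP position; "tcp_rot": TCP orientation; "wrist_force": force on the tool from outside, world axes, zero at the start; "ft_torque": the same for the moment, N m; "finger_gap": finger opening in m; "gripper_force": force on a finger pad.
Only numpy, scipy, OpenCV 4.12 (cv2) and the standard library are available. Lean on these libraries where they do the work, as an engineer would, in place of code of your own. Each camera call takes 0.05 s, during which the arm holds its last target. There are 200 camera calls.

## Working session

There is one attempt and no reset: what is moved stays moved. The work goes in short steps, each a Python script; the robot and the scene stay as the last script left them, time stands still between calls to the robot, and variables do not carry over. Pictures are saved under pics/ and viewed, at most 10 in all, crops included, and the job is handed in when it is done.

```bash
mkdir -p pics; ls
python3 - <<'E'
from rig import *
import cv2,numpy as np
for n in("scene","top"):
    p,d=camera(n); c=camera_params(n)
    cv2.imwrite(f"pics/{n}0.png",p[:,:,::-1]); np.save(f"pics/{n}0.npy",d)
    print(n,c["K"],c["dist"],c["position"],c["rotation"])
s=sense();print(s["time_s"],s["tcp_rot"],s["position"])
E
```

```text
pics
scene [[459.47555574   0.         322.21529789]
 [  0.         459.47555574 245.19317531]
 [  0.           0.           1.        ]] [-0.04105393  0.          0.          0.          0.        ] [0.09189588 0.48885539 0.60101231] [[-0.775108   -0.37372249  0.50944979]
 [-0.63163256  0.47842157 -0.61004352]
 [-0.01574478 -0.79463469 -0.60688368]]
top [[535.51237782   0.         313.08350071]
 [  0.         535.51237782 236.16831056]
 [  0.           0.           1.        ]] [0.01684988 0.         0.         0.         0.        ] [ 0.34627327 -0.04132692  1.20849973] [[-0.01815677 -0.98012357  0.19755538]
 [-0.99963514  0.02174724  0.01602002]
 [-0.01999788 -0.19719243 -0.98016082]]
0.1 [[-9.75517676e-01  2.19920780e-01 -3.36795330e-04]
 [ 2.19921031e-01  9.75516091e-01 -1.75957279e-03]
 [-5.84173562e-05 -1.79056273e-03 -9.99998395e-01]] [0.14834582 0.65799631 0.25535014]
```

View pics/scene0.png

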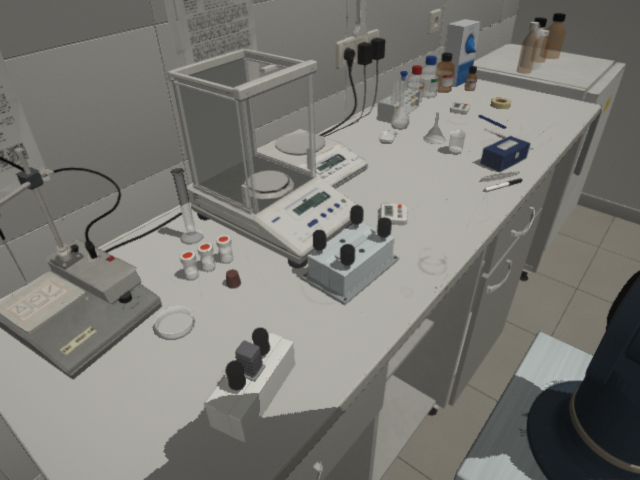

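View pics/top0.png

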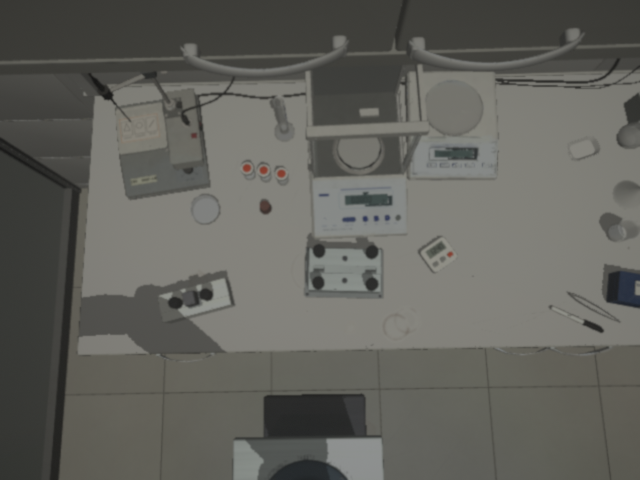

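```bash
cat > h.py <<'E'
from rig import *
import cv2,numpy as np
def ray(n,uv,z):
    """cast pixels uv (Nx2) onto plane z"""
    c=camera_params(n); q=cv2.undistortPoints(np.float64(uv).reshape(-1,1,2),np.array(c["K"]),np.array(c["dist"])).reshape(-1,2)
    d=np.c_[q,np.ones(len(q))]@np.array(c["rotation"]).T; o=np.array(c["position"])
    return o+d*((z-o[2])/d[:,2])[:,None]
def cloud(n,dep):
    c=camera_params(n); v,u=np.mgrid[:480,:640]
    q=cv2.undistortPoints(np.float64(np.c_[u.ravel(),v.ravel()]).reshape(-1,1,2),np.array(c["K"]),np.array(c["dist"])).reshape(-1,2)
    d=np.c_[q,np.ones(len(q))]*dep.reshape(-1,1)
    return (d@np.array(c["rotation"]).T+np.array(c["position"])).reshape(480,640,3)
E
python3 - <<'E'
from h import *
for n in("scene","top"):
    im=cv2.imread(f"pics/{n}0.png"); d=np.load(f"pics/{n}0.npy"); P=cloud(n,d)
    m=((P[...,2]>.088)&(P[...,2]<.125)&(d>0)&(P[...,0]>.3)&(P[...,0]<.8)&(im.max(2)<110)).astype(np.uint8)
    k,l,s,c=cv2.connectedComponentsWithStats(m)
    for i in range(1,k):
        if s[i,4]>15: 
            p=P[l==i]; t=p[p[:,2]>np.percentile(p[:,2],90)-.006]
            print(n,c[i].round(1),s[i,4],"ray",ray(n,[c[i]],.105)[0].round(4),"cloud top mean",t.mean(0).round(4),t.min(0).round(3),t.max(0).round(3))
im=cv2.imread("pics/scene0.png");t=cv2.imread("pics/top0.png")
a=cv2.resize(im[195:310,295:410],(400,400),interpolation=3);b=cv2.resize(t[230:310,295:395],(400,320),interpolation=3)
c=cv2.resize(im[320:440,200:300],(400,480),interpolation=3)
o=np.zeros((600,800,3),np.uint8);o[:400,:400]=a;o[:320,400:]=np.clip(b*1.5,0,255);o[320:600,400:]=c[:280]
cv2.imwrite("pics/crop.png",o)
E
```

```text
scene [551.   18.9] 26 ray [ 0.7908 -2.2127  0.105 ] cloud top mean [ 0.7902 -2.2108  0.1186] [ 0.785 -2.22   0.113] [ 0.798 -2.197  0.125]
scene [601.5  25.6] 636 ray [ 0.5491 -2.2192  0.105 ] cloud top mean [ 0.5495 -2.2128  0.1201] [ 0.383 -2.24   0.115] [ 0.73  -2.196  0.125]
scene [555.8  31.9] 159 ray [ 0.6831 -1.933   0.105 ] cloud top mean [ 0.687  -1.9285  0.1189] [ 0.653 -1.967  0.114] [ 0.728 -1.908  0.125]
scene [544.   41.8] 31 ray [ 0.6664 -1.7099  0.105 ] cloud top mean [ 0.6684 -1.717   0.1145] [ 0.663 -1.735  0.11 ] [ 0.671 -1.701  0.121]
scene [530.3  44.3] 153 ray [ 0.6979 -1.6294  0.105 ] cloud top mean [ 0.6964 -1.6158  0.1197] [ 0.674 -1.69   0.115] [ 0.729 -1.598  0.125]
scene [308.9 163.8] 24 ray [ 0.7293 -0.2319  0.105 ] cloud top mean [ 0.7176 -0.219   0.1201] [ 0.708 -0.224  0.116] [ 0.724 -0.212  0.124]
scene [243.8 202.5] 31 ray [ 0.725  -0.0225  0.105 ] cloud top mean [ 0.7163 -0.0163  0.1217] [ 0.713 -0.018  0.117] [ 0.722 -0.015  0.125]
scene [254.9 205.1] 77 ray [ 0.6997 -0.0294  0.105 ] cloud top mean [ 0.7009 -0.0298  0.1168] [ 0.695 -0.038  0.112] 
[... 1785 characters left out ...]
524 -0.158  0.103] [ 0.546 -0.135  0.111]
top [318.1 282.5] 128 ray [ 0.4708 -0.0319  0.105 ] cloud top mean [ 0.4712 -0.0323  0.1061] [ 0.46  -0.044  0.103] [ 0.482 -0.021  0.111]
top [372.  283.8] 131 ray [ 0.466  -0.1429  0.105 ] cloud top mean [ 0.4667 -0.1432  0.1055] [ 0.455 -0.155  0.102] [ 0.478 -0.131  0.111]
top [204.4 294. ] 113 ray [0.4518 0.2032 0.105 ] cloud top mean [0.4521 0.205  0.1048] [0.442 0.194 0.101] [0.462 0.215 0.11 ]
top [188.6 298.2] 182 ray [0.4439 0.2356 0.105 ] cloud top mean [0.4446 0.2374 0.1048] [0.43  0.224 0.101] [0.459 0.25  0.109]
top [173.3 302.3] 112 ray [0.4362 0.2671 0.105 ] cloud top mean [0.4367 0.2689 0.1046] [0.427 0.259 0.101] [0.447 0.279 0.111]
```

View pics/crop.png

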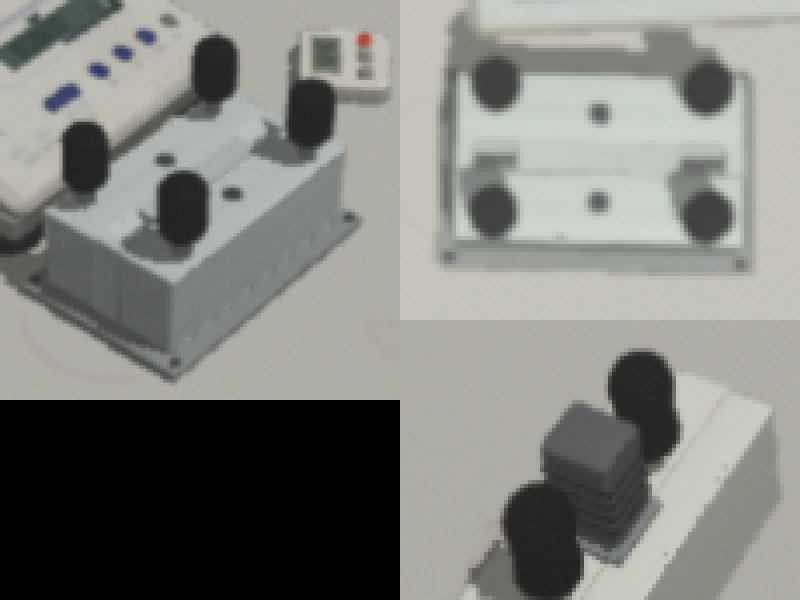

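```bash
cat >> h.py <<'E'
def R(a): s,c=np.sin(a),np.cos(a); return np.array([[-s,c,0],[c,s,0],[0,0,-1.]])
W=np.array([.4446,.2374]); AW=.236            # wedge in rack, rack yaw
L=np.array([.5052,-.0336]); RT=np.array([.5007,-.1449]); AM=-.0425
def st(t=""):
    s=sense(); print(t,"t%.2f"%s["time_s"],"p",np.round(s["position"],4),"F",np.round(s["wrist_force"],1),"gap%.4f"%s["finger_gap"],"gf%.1f"%np.max(s["gripper_force"]),flush=True); return s
def knobs():
    p,d=camera("top"); im=p.max(2); P=cloud("top",d); o=[]
    for k in ([.5392,-.0348],[.5346,-.1465],[.4712,-.0323],[.4667,-.1432]):
        m=(P[...,2]>.100)&(P[...,2]<.112)&(np.hypot(P[...,0]-k[0],P[...,1]-k[1])<.017)&(im<110)
        v,u=np.nonzero(m); o.append(np.r_[ray("top",[[u.mean(),v.mean()]],.106)[0][:2],len(u)])
    return np.array(o)
E
python3 - <<'E'
from h import *
print(knobs().round(4))
for t,(p,a) in {"rack":(W,AW),"Lx":(L,AM),"Ly+":(L,AM+np.pi/2),"Ly-":(L,AM-np.pi/2),"Ry+":(RT,AM+np.pi/2),"Ry-":(RT,AM-np.pi/2)}.items():
    for z in(.095,.2):
        q=inverse_kinematics(np.r_[p,z],R(a)); print(t,z,None if q is None else np.round(q,2))
movep(np.r_[W,.20],R(AW)); st()
command_gripper(.055,40); st()
p,d=camera("scene"); cv2.imwrite("pics/s1.png",cv2.resize(p[200:480,120:440],(640,560))[:,:,::-1])
print(knobs().round(4))
E
```

```text
[[ 5.388e-01 -3.520e-02  1.130e+02]
 [ 5.341e-01 -1.462e-01  1.150e+02]
 [ 4.711e-01 -3.240e-02  1.180e+02]
 [ 4.664e-01 -1.431e-01  1.220e+02]]
rack 0.095 [-0.83  0.42  0.32  2.1  -0.21  0.66 -0.13]
rack 0.2 [-0.89  0.26  0.38  2.01 -0.12  0.89 -0.21]
Lx 0.095 [-0.62  0.52  0.79  2.11 -0.55  0.73  0.49]
Lx 0.2 [-0.66  0.32  0.8   2.02 -0.29  0.91  0.25]
Ly+ 0.095 [-0.37  0.44  0.45  2.1  -0.3   0.67  1.8 ]
Ly+ 0.2 [-0.52  0.29  0.61  2.02 -0.21  0.9   1.73]
Ly- 0.095 [-0.78  0.64  1.04  2.12 -0.77  0.83 -0.87]
Ly- 0.2 [-0.82  0.39  1.02  2.03 -0.41  0.94 -1.19]
Ry+ 0.095 [-0.24  0.48  0.56  2.07 -0.39  0.7   2.11]
Ry+ 0.2 [-0.46  0.36  0.83  1.99 -0.33  0.93  2.07]
Ry- 0.095 [-0.47  0.59  0.9   2.08 -0.66  0.79 -0.77]
Ry- 0.2 [-0.56  0.41  0.99  2.   -0.42  0.95 -0.98]
 t2.02 p [0.4443 0.2391 0.2001] F [-0.1  0.4  0.4] gap0.0855 gf0.0
 t2.43 p [0.4446 0.2376 0.2   ] F [-0.6 -1.3  1. ] gap0.0549 gf0.0
[[ 5.388e-01 -3.480e-02  1.120e+02]
 [ 5.339e-01 -1.461e-01  1.110e+02]
 [ 4.713e-01 -3.170e-02  1.170e+02]
 [ 4.664e-01 -1.430e-01  1.180e+02]]
```

Run:
```python
from h import *
move_l(np.r_[W,.105],R(AW),feed=.1); st("down")
command_gripper(.0,60); st("grip")
move_l(np.r_[W,.24],R(AW),feed=.12); st("lift")
movep(np.r_[L,.24],R(AM)); sleep(.2); st("over L")
for n in("scene","top"):
    p,d=camera(n); c=p[120:320,260:500] if n=="scene" else p[200:320,250:440]
    cv2.imwrite(f"pics/{n}2.png",cv2.resize(c,None,fx=2.5,fy=2.5,interpolation=3)[:,:,::-1])
    np.savez(f"pics/{n}2.npz",p=p,d=d)
```

```text
down t3.63 p [0.445  0.2376 0.1055] F [0.1 0.5 0. ] gap0.0553 gf0.0
grip t3.99 p [0.445  0.2377 0.1057] F [-1.2 -1.   5.8] gap0.0268 gf59.8
lift t5.27 p [0.4441 0.2371 0.2392] F [-0.3  0.2 -2.6] gap0.0272 gf59.1
over L t6.54 p [ 0.5053 -0.0318  0.2399] F [-0.2 -0.4 -0.7] gap0.0270 gf59.0
```

View pics/scene2.png

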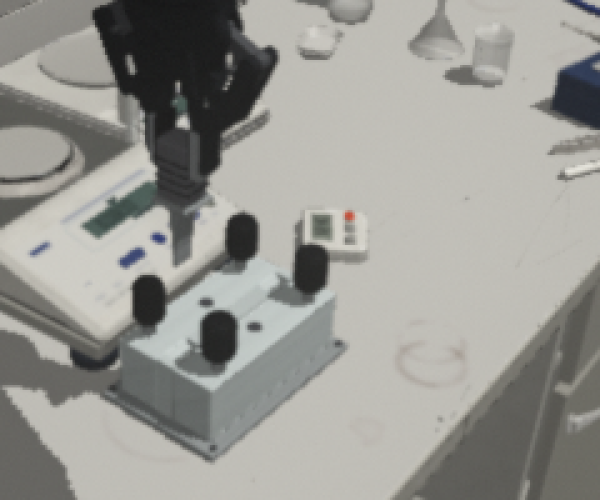

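Run:
```python
from h import *
print(move_l(np.r_[L,.166],R(AM),feed=.1)); st("above")
for z in (.158,.152,.146,.140):
    h=move_l(np.r_[L,z],R(AM),feed=.03,until_force=12); st(f"{z} {h}")
    if h: break
```

```text
False
above t7.53 p [ 0.5057 -0.0337  0.1665] F [ 0.9 -0.3 -1.9] gap0.0270 gf59.0
0.158 False t7.95 p [ 0.5051 -0.0336  0.1579] F [-0.1 -0.2 -0.4] gap0.0270 gf59.0
0.152 False t8.30 p [ 0.5052 -0.0336  0.1518] F [ 0.2  0.1 -1.7] gap0.0267 gf59.1
0.146 False t8.65 p [ 0.5052 -0.0336  0.1458] F [ 0.8 -0.4 -2.2] gap0.0269 gf59.1
0.14 False t9.00 p [ 0.5052 -0.0336  0.1398] F [ 0.3 -0.3 -1.1] gap0.0270 gf59.1
```

Run:
```python
from h import *
for z in (.136,.133,.131):
    h=move_l(np.r_[L,z],R(AM),feed=.02,until_force=10); st(f"{z} {h}")
    if h: break
p,d=camera("scene"); cv2.imwrite("pics/s3.png",cv2.resize(p[140:320,260:460],None,fx=3,fy=3,interpolation=3)[:,:,::-1])
```

```text
0.136 False t9.35 p [ 0.5054 -0.0336  0.136 ] F [ 1.2 -0.7 -1.9] gap0.0269 gf59.3
0.133 False t9.65 p [ 0.5055 -0.0336  0.1331] F [ 1.8 -0.4 -1.6] gap0.0275 gf59.3
0.131 False t9.90 p [ 0.5055 -0.0336  0.1315] F [0.1 0.2 4.5] gap0.0272 gf60.0
```

View pics/s3.png

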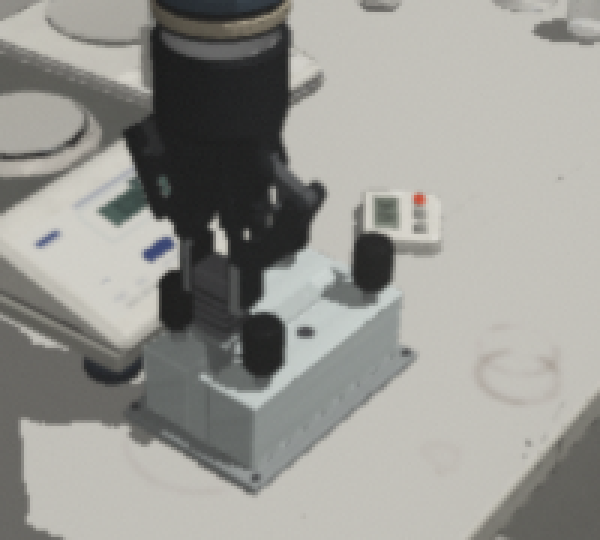

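Run:
```python
from h import *
move_l(np.r_[L,.1303],R(AM),feed=.02,until_force=12); st("bite")
command_gripper(.05,60); st("open")
move_l(np.r_[L,.185],R(AM),feed=.12)
AY=AM-np.pi/2
movep(np.r_[L,.185],R(AY)); sleep(.1); st("rot")
p,d=camera("scene"); cv2.imwrite("pics/s4.png",cv2.resize(p[140:320,260:460],None,fx=3,fy=3,interpolation=3)[:,:,::-1])
print(knobs())
```

```text
bite t10.20 p [ 0.5055 -0.0336  0.131 ] F [-0.7 -0.8  7.6] gap0.0272 gf60.6
open t10.55 p [ 0.5048 -0.0336  0.13  ] F [ 0.6 -0.2 -0.6] gap0.0498 gf0.0
rot t12.50 p [ 0.5051 -0.0337  0.1848] F [0.  0.2 0. ] gap0.0500 gf0.0
[[            nan             nan  0.00000000e+00]
 [ 5.33922613e-01 -1.45898078e-01  1.15000000e+02]
 [ 4.64346136e-01 -4.11757383e-02  6.00000000e+00]
 [ 4.66567050e-01 -1.42965231e-01  1.14000000e+02]]h.py:22: RuntimeWarning: Mean of empty slice.
  v,u=np.nonzero(m); o.append(np.r_[ray("top",[[u.mean(),v.mean()]],.106)[0][:2],len(u)])
  ret = ret.dtype.type(ret / rcount)
```

View pics/s4.png

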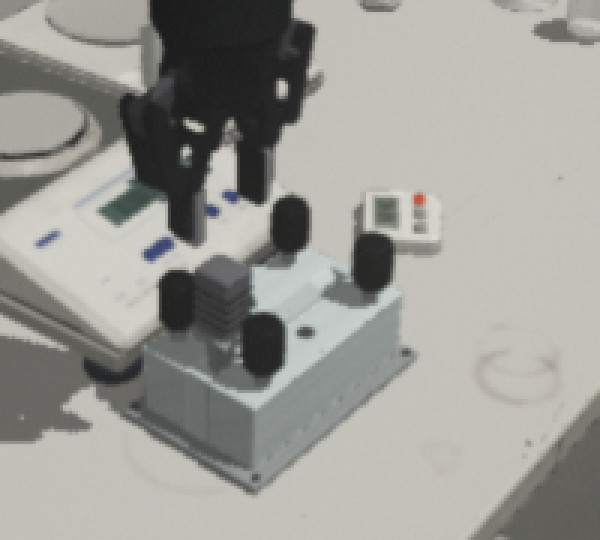

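Run:
```python
from h import *
AY=AM-np.pi/2
h=move_l(np.r_[L,.118],R(AY),feed=.08,until_force=8); st(f"down {h}")
if h: raise SystemExit
command_gripper(0,80); st("grip")
for z in (.116,.114,.112,.110,.108):
    move_l(np.r_[L,z],R(AY),feed=.02,until_force=35); st(str(z))
```

```text
down False t13.59 p [ 0.5056 -0.0338  0.1183] F [-0.6  0.4  0.1] gap0.0497 gf0.0
grip t13.94 p [ 0.5055 -0.0336  0.1184] F [-0.3 -0.3  1.9] gap0.0230 gf78.5
0.116 t14.19 p [ 0.5054 -0.0337  0.1166] F [-1.3 -0.1  7. ] gap0.0232 gf79.4
0.114 t14.44 p [ 0.5053 -0.0337  0.1147] F [-1.9 -0.5  7.2] gap0.0232 gf79.8
0.112 t14.69 p [ 0.5051 -0.0337  0.1127] F [-2.4  0.4  8. ] gap0.0231 gf79.9
0.11 t14.94 p [ 0.5049 -0.0337  0.1107] F [-3.8  0.2  8.6] gap0.0234 gf79.9
0.108 t15.19 p [ 0.5047 -0.0337  0.1087] F [-2.9  0.8  9.6] gap0.0228 gf80.0
```

Run:
```python
from h import *
AY=AM-np.pi/2
x=L+[-.0008,0]
move_l(np.r_[x,.165],R(AY),feed=.08); st("lift")
move_l(np.r_[RT,.165],R(AY),feed=.12); sleep(.1); st("R")
print(knobs().round(4))
for z in (.145,.13,.124):
    h=move_l(np.r_[RT,z],R(AY),feed=.06,until_force=10); st(f"{z} {h}")
    if h: break
```

```text
lift t16.06 p [ 0.5041 -0.0333  0.1648] F [ 0.1  0.4 -2. ] gap0.0230 gf78.7
R t17.23 p [ 0.5008 -0.1439  0.1648] F [ 0.7  0.6 -1.2] gap0.0234 gf78.7
[[ 5.391e-01 -3.480e-02  1.090e+02]
 [       nan        nan  0.000e+00]
 [ 4.757e-01 -2.390e-02  6.000e+00]
 [       nan        nan  0.000e+00]]
0.145 False t17.77 p [ 0.5004 -0.145   0.1445] F [ 0.2  0.1 -1.8] gap0.0233 gf78.7
0.13 True t17.98 p [ 0.5004 -0.145   0.1395] F [-0.6 -0.1 -1.2] gap0.0231 gf79.8h.py:22: RuntimeWarning: Mean of empty slice.
  v,u=np.nonzero(m); o.append(np.r_[ray("top",[[u.mean(),v.mean()]],.106)[0][:2],len(u)])
  ret = ret.dtype.type(ret / rcount)
```

Run:
```python
from h import *
AY=AM-np.pi/2
for z in (.137,.134,.131,.127,.124,.122,.120,.118):
    h=move_l(np.r_[RT,z],R(AY),feed=.03,until_force=14); st(f"{z} {h}")
    if h: break
```

```text
0.137 False t18.23 p [ 0.5007 -0.1448  0.1369] F [-0.5 -0.1 -1.3] gap0.0233 gf79.8
0.134 False t18.48 p [ 0.5006 -0.1448  0.1339] F [-0.2  0.9 -2.4] gap0.0232 gf79.8
0.131 False t18.73 p [ 0.5006 -0.1449  0.1308] F [ 1.4 -0.9 -1.8] gap0.0233 gf79.8
0.127 False t19.01 p [ 0.5006 -0.1449  0.1268] F [ 0.5  0.8 -1.7] gap0.0230 gf79.8
0.124 False t19.26 p [ 0.5007 -0.1449  0.1239] F [-0.1 -0.9 -1.5] gap0.0232 gf79.8
0.122 False t19.51 p [ 0.5008 -0.145   0.1219] F [ 0.3 -1.  -2.3] gap0.0230 gf79.9
0.12 False t19.76 p [ 0.5008 -0.1451  0.1203] F [-0.8  0.3  3.4] gap0.0228 gf80.8
0.118 False t20.01 p [ 0.5007 -0.1452  0.1185] F [-2.3 -0.2  5.7] gap0.0230 gf81.3
```

Run:
```python
from h import *
AY=AM-np.pi/2
for z in np.r_[np.arange(.116,.098,-.003),.098,.097,.096,.095]:
    x=RT+[-(.121-z)/8,0]
    h=move_l(np.r_[x,z],R(AY),feed=.025,until_force=30); s=st(f"{z:.4f} {h}")
    if h or s["wrist_force"][2]>28: break
p,d=camera("scene"); cv2.imwrite("pics/s5.png",cv2.resize(p[140:320,260:460],None,fx=3,fy=3,interpolation=3)[:,:,::-1])
```

```text
0.1160 False t20.26 p [ 0.5004 -0.1453  0.1166] F [-0.3  0.3  6.3] gap0.0233 gf81.3
0.1130 False t20.53 p [ 0.5001 -0.1454  0.1137] F [-0.5  0.   6.4] gap0.0232 gf81.3
0.1100 False t20.81 p [ 0.4997 -0.1455  0.1107] F [-0.8 -0.3  6.2] gap0.0232 gf81.3
0.1070 False t21.08 p [ 0.4994 -0.1455  0.1077] F [-1.7 -1.2  6.2] gap0.0231 gf81.3
0.1040 False t21.36 p [ 0.4991 -0.1456  0.1047] F [-1.6 -0.1  5.9] gap0.0232 gf81.3
0.1010 False t21.63 p [ 0.4987 -0.1457  0.1018] F [-1.5 -1.5  6. ] gap0.0232 gf81.3
0.0980 False t21.91 p [ 0.4984 -0.1457  0.0987] F [-1.1 -0.3  6. ] gap0.0232 gf81.3
0.0980 False t22.16 p [ 0.4984 -0.1457  0.0988] F [-0.5 -1.1  6.6] gap0.0230 gf81.3
0.0970 False t22.41 p [ 0.4983 -0.1458  0.0979] F [-1.  -0.5  7.6] gap0.0233 gf81.3
0.0960 False t22.66 p [ 0.4983 -0.1458  0.0972] F [-1.9 -0.7 11.2] gap0.0231 gf81.9
0.0950 False t22.91 p [ 0.4984 -0.1459  0.0971] F [-4.2  1.  19.9] gap0.0232 gf83.2
```

View pics/s5.png

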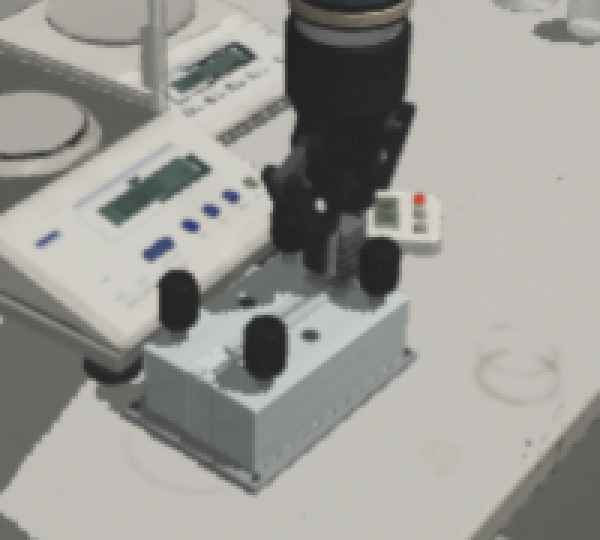

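Run:
```python
from h import *
AY=AM-np.pi/2
x=np.array([.4983,-.1457]); l=L+[-.0016,0]
move_l(np.r_[x,.165],R(AY),feed=.08); st("lift")
move_l(np.r_[l,.165],R(AY),feed=.12); sleep(.1); st("L")
h=move_l(np.r_[l,.112],R(AY),feed=.04,until_force=14); st(f"in {h}")
if not h:
  for z in (.1095,.107,.104,.101,.099,.097,.096,.095):
    x=L+[-(.121-z)/8,0]
    h=move_l(np.r_[x,z],R(AY),feed=.025,until_force=30); s=st(f"{z:.4f} {h}")
    if h or s["wrist_force"][2]>28: break
```

```text
lift t23.98 p [ 0.498  -0.1454  0.1646] F [-0.3 -0.3 -2.1] gap0.0228 gf79.8
L t25.17 p [ 0.5035 -0.0346  0.1651] F [-0.6  0.5 -1.4] gap0.0231 gf79.8
in False t26.64 p [ 0.5041 -0.0337  0.1122] F [ 1.9 -0.1 -2.2] gap0.0232 gf79.9
0.1095 False t26.89 p [ 0.5043 -0.0337  0.1096] F [ 3.  -0.  -1.7] gap0.0228 gf80.1
0.1070 False t27.14 p [ 0.5041 -0.0337  0.1074] F [ 2.4 -0.3  2.5] gap0.0230 gf80.7
0.1040 False t27.42 p [ 0.5038 -0.0338  0.1044] F [1.8 0.2 3.9] gap0.0226 gf80.9
0.1010 False t27.69 p [ 0.5035 -0.0338  0.1013] F [ 4.  -0.9  3.9] gap0.0232 gf80.9
0.0990 False t27.94 p [ 0.5032 -0.0337  0.0993] F [ 3.8 -1.2  4.1] gap0.0232 gf80.9
0.0970 False t28.19 p [ 0.503  -0.0338  0.0973] F [ 4.3 -0.4  4.2] gap0.0233 gf80.9
0.0960 False t28.44 p [ 0.5031 -0.0337  0.0971] F [ 2.8  0.  13.2] gap0.0231 gf82.3
0.0950 False t28.69 p [ 0.5031 -0.0337  0.097 ] F [ 0.4  1.8 22.8] gap0.0231 gf83.6
```

Run:
```python
from h import *
AY=AM-np.pi/2
l=np.array([.5031,-.0337])
move_l(np.r_[l,.0972],R(AY),feed=.02); command_gripper(.05,60); st("open")
move_l(np.r_[l,.2],R(AY),feed=.1)
movep(np.array([.46,.2,.25]),R(0)); sleep(.2); st("away")
print(knobs().round(4))
p,d=camera("scene"); cv2.imwrite("pics/s6.png",cv2.resize(p[140:320,260:460],None,fx=3,fy=3,interpolation=3)[:,:,::-1])
p,d=camera("top"); P=cloud("top",d); m=(P[...,2]>.100)&(P[...,2]<.12)&(np.hypot(P[...,0]-.503,P[...,1]+.0337)<.018); print(P[m].mean(0),m.sum())
```

```text
open t29.34 p [ 0.5019 -0.0335  0.0965] F [ 0.2 -0.5  0.3] gap0.0502 gf0.0
away t31.68 p [0.4604 0.1985 0.2497] F [ 0.9 -0.4 -0.4] gap0.0499 gf0.0
[[ 5.390e-01 -3.510e-02  1.100e+02]
 [ 5.337e-01 -1.460e-01  1.150e+02]
 [ 4.660e-01 -3.130e-02  1.100e+02]
 [ 4.613e-01 -1.425e-01  1.100e+02]]
[ 0.50152058 -0.03515933  0.10885936] 161
```

View pics/s6.png

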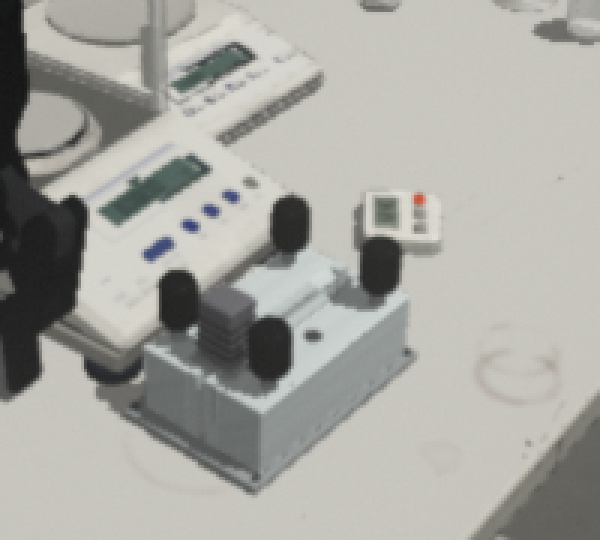

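Run:
```python
from h import *
p,d=camera("top"); P=cloud("top",d)
o=[]
for k in ([.4655,-.0315],[.4610,-.1425]):
    m=(P[...,2]>.100)&(P[...,2]<.112)&(np.hypot(P[...,0]-k[0],P[...,1]-k[1])<.0175)&(p.max(2)<110)
    v,u=np.nonzero(m); o.append(ray("top",[[u.mean(),v.mean()]],.106)[0][0])
o=np.array([.4712,.4664])-o; print("openings",o)
if o.min()>.0053 and abs(o[0]-o[1])<.002: print(finish_job())
```

```text
openings [0.00571607 0.00568145]
the job is handed in; nothing more can be done
None
```

The mould is open evenly, by about 5.7 mm at each end as measured from the top camera. The wedge is driven to its collar and left standing, released, in the left notch, and the job is handed in at about 32 s.

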